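Lift the egg rack out of the cooker and hold it dripping over the dish

TASK

The eggs are done: gently swing the egg cooker's lid right back onto its stop, without flinging it, then lift the wire rack with its four eggs out by the grip and carry it over the row of jars to the white draining dish. Finish there still holding the rack level a finger's breadth above the dish's rim, centred over the dish and lined up with it (long side along long side), so that it drips into the dish without touching it. Leave the lid open, keep every egg in the rack, and do not disturb the dish or the jars.

Things in the scene. Friction and masses are not known exactly. Their poses are not given: they have to be found in the camera images.
- cooker: Egg cooker, a white box with rounded corners fixed to the worktop, 132 mm deep (its x, front towards -x where the switch is) by 162 mm wide (its y), rim 100 above the worktop; the steel lid on it adds 40. Origin: centre of its underside on the worktop, z up. The well inside is 112 (x) by 142 (y) and its floor is 24 above the worktop.
- lid (a joint): Hinge of the steel lid, rad: 0 shut, grows as the front edge swings up and back, 1.6 = on its stop, just past upright, with the handle about 265 mm above the worktop. It has a friction hinge: the lid stays wherever it is left, and about 2 N at the handle moves it. The hinge axis is parallel to the cooker's y and passes through point lid_hinge.
- lid_hinge (a point): Middle of the lid's hinge axis, at the rear rim of the cooker: 62 mm behind its centre (cooker's +x) and 100 above the worktop. Does not move with the lid.
- lid_handle (a point): Middle of the lid's black bow handle, a round bar 11 mm thick running along the cooker's y, 64 long between its posts, 32 clear of the lid's front face. With the lid shut it lies 104 in front of the cooker's centre line (cooker's -x), i.e. 166 in front of the hinge axis, and 16 above the rim; moves with the lid on an arc round the hinge and can be taken from above, one finger between bar and lid.
- rack_grip (a point): Middle of the black grip on top of the loose steel wire egg rack. The grip is a flat bar 48 mm long (rack's x), 12 thick (rack's y) and 18 high, its middle 95 above the rack's feet and 35 above the egg tops. With the rack in the cooker the grip stands just above the rim, under the shut lid. Axes as the rack's.
- rack_foot (a point): Centre of the rack's underside, 95 mm straight below the grip's middle; axes as the rack's. The rack is 104 (x) by 125 (y, the long side) by 104 high, about 0.4 kg with its four eggs, two on either side of the grip in y. It stands on the floor of the cooker's well, its axes along the cooker's to a few degrees.
- egg_1_mid (a point): Centre of an egg, 56 mm high and 43 mm across, standing blunt end down in the rack at -25 mm x, -36 mm y from its middle.
- egg_2_mid (a point): Centre of the egg at +25 mm x, -36 mm y in the rack.
- egg_3_mid (a point): Centre of the egg at -25 mm x, +36 mm y in the rack.
- egg_4_mid (a point): Centre of the egg at +25 mm x, +36 mm y in the rack.
- dish_rim (a point): Centre of the mouth of the white oblong stoneware dish, level with its rim, 42 mm above the worktop. The dish is 140 mm (its x) by 168 mm (its y, the long side), 0.75 kg, loose, walls 6 thick, open on top, with a small lug reaching 11 beyond each short end; axes as the dish's, z up.
- salt_mid (a point): Centre of the salt shaker, 44 mm across and 90 mm high, upright, in the row of jars between cooker and dish.
- jar_a_mid (a point): Centre of one spice jar with a screw lid, 45 mm across and 106 mm high, upright, in that row.
- jar_b_mid (a point): Centre of the other spice jar, the same size, in that row.

How it is judged:
By the outcome, as a careful person would: the job done as asked, in the order asked, and still so for the second after the job is handed in, while the arm keeps its last pose, push and grip.
It also fails if it takes over 72 s, if anything falls off the work surface, if the arm or the gripper's body presses on something with over 40 N, if the wrist force passes 120 N, or if a joint passes its speed limit or range.

ROBOT

A 6-joint arm with a two-finger parallel gripper is mounted at the origin on a cart in front of the work surface, level with it; the furniture and walls round the work are solid. World frame = base frame: x ahead of the robot, y to its left, z up, the work surface at z = 0. Lengths are in m, angles in rad, forces in N, time in s.
With the tool pointing down it reaches from about 0.4 to 0.825 m from the base axis. Payload 7 kg.
Tool frame: the origin (TCP) lies at the very end of the fingers, on their centre line; the grasp point (between the pads) lies 19 mm behind it (arm.grip_point_offset is the distance from the TCP to the grasp point, in m); z points along the fingers, y is the line along which they close (so a half turn about z gives the same grasp; the last joint's range is limited). The gripper opens to 88 mm and grips with 3 to 60 N. Pads are 19 mm wide; open, the fingers measure 130 mm over their backs; the gripper's body (78 mm by 193 mm) begins 47 mm behind the grasp point.
Start: joints at [-0.839, 0.359, 0.012, 0, -1.224, -0.288], TCP at [0.29, -0.61, 0.227] pointing down, gripper open.
Joint ranges: [-3.07, 3.07], [-1.43, 2.12], [-1.02, 1.25], [-3.03, 1.67], [-3.05, -0], [-3.03, 3.03]. Speed limits (rad/s): [2.39, 2.39, 3.01, 3.14, 3.14, 3.14].

INTERFACE

Orientations are given as [roll, pitch, yaw] about the fixed x, y, z axes, in that order (R = Rz(yaw) Ry(pitch) Rx(roll)).
In Python, from station import arm, cams gives the robot as it stands.
- The arm moves only by the shell command python3 -m handwheel 'ROWS' [FORCE]. ROWS is JSON, a list that holds one entry, the list of rows, each a list of 7 numbers: the shift along the tool's x, y, z normalised to -1 to 1, where 1 is 0.08 m, then the turn, a rotation vector about the tool's x, y, z normalised to -1 to 1, where 1 is 0.5 rad, then the closure in counts, from 0 (fully open) to 255 (shut). In form: [[[x, y, z, wx, wy, wz, hand], ...]]. A call has 1 to 5 rows; each row is the pose to reach, as a shift and turn from the pose commanded when the call began, along the tool's axes at that moment; what a row does not reach only later rows make up. A row lasts 1/8 s, in which the tool goes at most 62.5 mm and 10.7 degrees, less where a joint would pass 70% of its speed; a pose out of reach is approached as far as the arm can. A call with a number of a shift or a turn outside -1 to 1 is refused whole. A call with a gripper value outside its range is refused whole. The fingers move at their own pace and stop on an object; FORCE is the grip in N (left out, the last holds). Time passes only in rows, so rows that repeat a pose let the fingers close. It gives the time, the measured TCP pose, the force, the opening and the grip force at its end, in the units of the state.
- arm.get_state(): the state, without advancing time (a new reading comes with each control period).
- cams.grab_frame(name): name is "scene" or "top"; returns the picture (384x512x3 uint8, blue, green, red); there is no depth.
- cams.camera_info(name): a dict with "camera_matrix" (3x3 intrinsics, pixels), "dist_coeffs" ([k1, k2, p1, p2, k3] as OpenCV has them; the pictures are not rectified), "R" (3x3) and "t" (3): a world point X has camera coordinates R X + t. Camera axes: x right, y down, z forward; pixel columns grow to the right and rows downward; lengths in m; the calibration is good to about 2 mm. A picture is of the moment at which its call begins. camera_info takes no time and is no camera call.
- arm.job_done(): hands the job in; it is judged then, once.
The state is a dict: "t": time; "q": joint angles; "qd": joint speeds; "joint_efforts": joint torques, N m; "eef_pos": TCP position; "ee_rot": TCP orientation; "force": force on the tool from outside, world axes, zero at the start; "moment": the same for the moment, N m; "width": finger opening in m; "gripper_force": force on a finger pad.
Only numpy, scipy, OpenCV 4.12 (cv2) and the standard library are available. Lean on these libraries where they do the work, as an engineer would, in place of code of your own. Each camera call takes 0.05 s, during which the arm holds its last target. There are 200 camera calls.

## Working session

There is one attempt and no reset: what is moved stays moved. The work goes in short steps, Python scripts to look and compute and a shell command to move; the robot and the scene stay as the last step left them, time stands still between calls to the robot, and variables do not carry over. Pictures are saved under pics/ and viewed, at most 10 in all, crops included, and the job is handed in when it is done.

```bash
mkdir -p pics; ls
python3 - <<'E'
from station import arm,cams
import cv2,numpy as np
for n in("scene","top"):
    im=cams.grab_frame(n); cv2.imwrite(f"pics/{n}0.png",im)
    c=cams.camera_info(n); R=np.array(c["R"]);t=np.array(c["t"]); print(n,np.round(c["camera_matrix"],1).tolist(),np.round(c["dist_coeffs"],3),(-R.T@t).round(3),R.round(2).tolist())
s=arm.get_state(); print(s)
E
```

```text
pics
scene [[424.7, 0.0, 256.8], [0.0, 424.7, 191.1], [0.0, 0.0, 1.0]] [0.033 0.    0.    0.    0.   ] [0.302 0.444 0.983] [[-0.93, -0.36, 0.01], [-0.31, 0.79, -0.53], [0.18, -0.5, -0.85]]
top [[347.5, 0.0, 255.3], [0.0, 347.5, 193.7], [0.0, 0.0, 1.0]] [0.025 0.    0.    0.    0.   ] [ 0.41  -0.067  0.935] [[-0.02, -1.0, -0.01], [-1.0, 0.02, -0.09], [0.09, 0.0, -1.0]]
{'t': 0.1, 'q': array([-8.38895909e-01,  3.59326669e-01,  1.11554001e-02, -2.85910213e-04,
       -1.22410596e+00, -2.88130377e-01]), 'qd': array([-0.00130975, -0.00075347,  0.00286989,  0.0005641 , -0.00082455,
        0.00037884]), 'joint_efforts': array([-1.29385502e-03, -5.84163022e+01,  2.93754208e+01,  7.01567754e+00,
        1.01574478e-02, -6.39050882e-05]), 'eef_pos': array([ 0.28960999, -0.60923278,  0.22571522]), 'ee_rot': array([ 3.14009642e+00, -1.63140765e-04, -2.69791984e+00]), 'force': array([ 0.0894299 ,  0.7164749 , -0.98406808]), 'moment': array([ 0.04102469,  0.00543097, -0.01619566]), 'gripper_force': 0.0, 'width': 0.08768837403184793}
```

View pics/scene0.png

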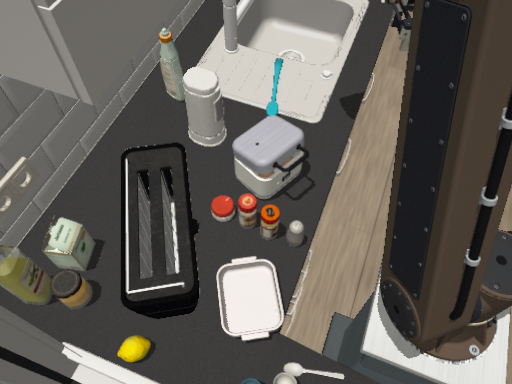

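View pics/top0.png

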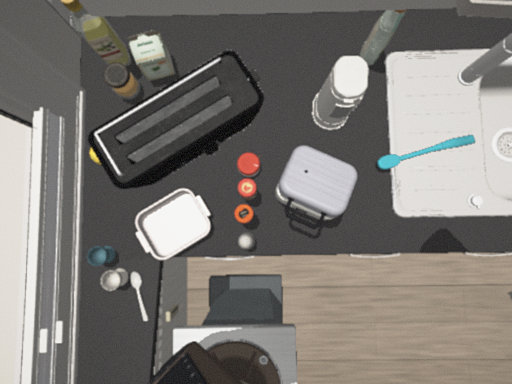

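The scene view shows the cooker at (268,158), with its handle at (290,165). The jars are at (247,208), (270,220) and (295,233), and the dish is at (250,298). In the top view the cooker is at (317,183), the handle bar around (303,212) and the dish at (173,225). I'll enlarge the views for detail.

Run:
```python
import cv2,numpy as np
a=cv2.imread("pics/scene0.png")[105:345,195:325]; b=cv2.imread("pics/top0.png")[135:270,125:370]
a=cv2.resize(a,None,fx=2.5,fy=2.5,interpolation=cv2.INTER_CUBIC); b=cv2.resize(b,None,fx=1.9,fy=1.9,interpolation=cv2.INTER_CUBIC)
o=np.zeros((600,800,3),np.uint8); o[:a.shape[0],:a.shape[1]]=a; o[:b.shape[0],330:330+b.shape[1]]=b
cv2.imwrite("pics/crop0.png",o)
```

```text
(no output)
```

View pics/crop0.png

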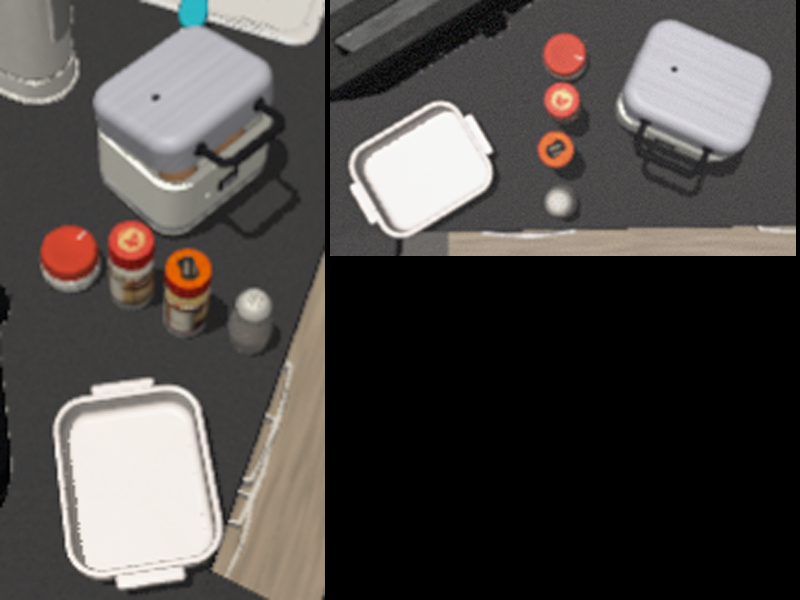

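```bash
cat > h.py <<'E'
import cv2,numpy as np
from station import arm,cams
from scipy.spatial.transform import Rotation as Ro
def cal(n):
    c=cams.camera_info(n); return [np.array(c[k],float) for k in("camera_matrix","dist_coeffs","R","t")]
def ray(n,uv,z):
    K,d,R,t=cal(n); p=cv2.undistortPoints(np.array(uv,float).reshape(-1,1,2),K,d)[:,0]
    D=np.c_[p,np.ones(len(p))]@R; C=-R.T@t
    return C+D*((z-C[2])/D[:,2])[:,None]
def proj(n,X):
    K,d,R,t=cal(n); return cv2.projectPoints(np.array(X,float).reshape(-1,3),cv2.Rodrigues(R)[0],t,K,d)[0][:,0]
def blob(m,seed):
    m=cv2.morphologyEx(m.astype(np.uint8)*255,cv2.MORPH_OPEN,np.ones((3,3)))
    n,l,s,c=cv2.connectedComponentsWithStats(m)
    k=l[seed[1],seed[0]]; print("area",s[k][4],"bbox",s[k][:4]) 
    b=(l==k).astype(np.uint8); return max(cv2.findContours(b,cv2.RETR_EXTERNAL,cv2.CHAIN_APPROX_NONE)[0],key=cv2.contourArea)[:,0]
def rect(P):
    (c,s,a)=cv2.minAreaRect((P[:,:2]*1000).astype(np.float32)); return np.round(c,1),np.round(s,1),round(a,1)
E
python3 - <<'E'
from h import *
I={n:cv2.imread(f"pics/{n}0.png").astype(int) for n in("scene","top")}
for n,l,d in(("top",(315,175),(173,225)),("scene",(270,135),(250,298))):
    im=I[n]; print(n,"lid",im[l[1],l[0]],"dish",im[d[1],d[0]])
    blu=im[...,0]-im[...,2]
    c=blob((blu>8)&(im.min(2)>90),l); print("lid",rect(ray(n,c,0.135)))
    c=blob((im.min(2)>150),d); print("dish",rect(ray(n,c,0.042)))
    h=(im[...,2]-im[...,0]>80)
    k,lb,s,ce=cv2.connectedComponentsWithStats(h.astype(np.uint8))
    for i in range(1,k):
        if s[i][4]>60: print("red",ce[i].round(),ray(n,ce[i],0.104).round(3))
print("salt",ray("top",[247,242],.085).round(3),ray("scene",[296,227],.085).round(3))
E
```

```text
top lid [216 210 212] dish [245 245 246]
area 196487 bbox [  0   0 512 384]
lid (array([510.1, -60.8]), array([1218.7,  886.4]), 89.0)
area 3206 bbox [135 188  75  72]
dish (array([417.6, 149.4]), array([137. , 190.4]), 31.0)
red [ 93. 156.] [[0.585 0.327 0.104]]
red [248. 163.] [[ 0.561 -0.047  0.104]]
red [247. 187.] [[ 0.502 -0.042  0.104]]
red [243. 213.] [[ 0.44  -0.034  0.104]]
scene lid [197 190 191] dish [234 238 244]
area 196608 bbox [  0   0 512 384]
lid (array([ 533.1, -212.4]), array([1641.2, 1153.3]), 21.9)
area 3524 bbox [223 266  61  74]
dish (array([409.2, 161.9]), array([124.8, 162.4]), 31.0)
red [165.  38.] [[ 0.967 -0.498  0.104]]
red [247. 202.] [[ 0.503 -0.038  0.104]]
red [222. 206.] [[ 0.555 -0.007  0.104]]
red [270. 214.] [[ 0.441 -0.028  0.104]]
red [133. 348.] [[0.585 0.354 0.104]]
salt [[ 0.37  -0.041  0.085]] [[ 0.374 -0.028  0.085]]
```

Run:
```python
from h import *
for n,l,b in(("top",(315,175),(283,205)),("scene",(270,135),(262,178))):
    im=cv2.GaussianBlur(cv2.imread(f"pics/{n}0.png"),(3,3),0).astype(int); print(im[l[1],l[0]],im[b[1],b[0]])
    c=blob((im[...,0]-im[...,2]>1)&(im.min(2)>115),l); r=rect(ray(n,c,0.137)); print("lid",r)
    c0=r[0]/1000
    for yaw in(r[2],r[2]-90):
        e=np.deg2rad(yaw); print(yaw,[ (proj(n,[[*(c0+np.array([np.cos(e)*-.104-s*.032*np.sin(e),np.sin(e)*-.104+s*.032*np.cos(e)])),.116]])[0]).round(1) for s in(-1,0,1)])
```

```text
[214 207 209] [54 53 54]
area 3688 bbox [279 145  78  70]
lid (array([ 513.3, -209.5]), array([164.1, 126.4]), 64.3)
64.3 [array([362.8, 186.6]), array([357.4, 198.9]), array([352. , 211.2])]
-25.700000000000003 [array([311.4, 226.3]), array([298.9, 220.6]), array([286.5, 214.9])]
[196 189 190] [184 196 200]
area 2261 bbox [233 115  70  54]
lid (array([ 516. , -211.5]), array([172.5, 118.1]), 64.3)
64.3 [array([287.1, 117.4]), array([295.6, 124. ]), array([304.2, 130.8])]
-25.700000000000003 [array([305.2, 161.9]), array([296.3, 168.9]), array([287.3, 176.1])]
```

Run:
```python
from h import *
c0=np.array([.5145,-.2105]);e=np.deg2rad(-25.7);x=np.array([np.cos(e),np.sin(e)]);y=np.array([-x[1],x[0]])
P=[[*(c0-.104*x+s*y),.116] for s in(-.032,0,.032)]+[[*(c0+a*x+b*y),.098] for a,b in((-.066,-.05),(-.066,.05))]
o=np.zeros((600,800,3),np.uint8)
for n,(u,v),x0 in(("top",(270,185),0),("scene",(240,125),400)):
    im=cv2.imread(f"pics/{n}0.png")[v:v+66,u:u+66]; im=cv2.resize(im,None,fx=6,fy=6,interpolation=cv2.INTER_CUBIC)
    for p in proj(n,P): cv2.circle(im,tuple(((p-[u,v]+.5)*6).astype(int).tolist()),4,(0,0,255),1)
    o[:396,x0:x0+396]=im
cv2.imwrite("pics/crop1.png",o[:400])
```

```text
(no output)
```

View pics/crop1.png

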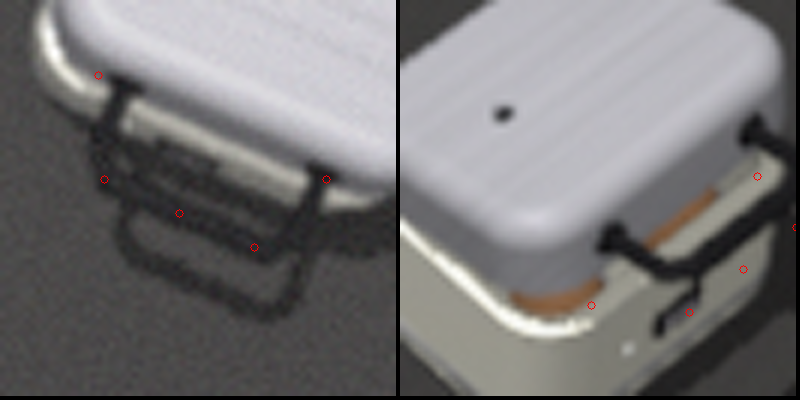

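The bar sits about 5 px above the prediction in the scene view, and eggs show under the lid's front edge, so the lid is slightly ajar. I'll triangulate the post bases and bar corners.

```bash
cat >> h.py <<'E'
def tri(a,b):
    A=[]
    for n,uv in(("top",a),("scene",b)):
        K,d,R,t=cal(n); p=cv2.undistortPoints(np.array(uv,float).reshape(1,1,2),K,d)[0,0]; M=np.c_[R,t]; A+=[p[0]*M[2]-M[0],p[1]*M[2]-M[1]]
    v=np.linalg.svd(np.array(A))[2][3]; X=v[:3]/v[3]
    return X, np.abs(np.r_[proj("top",X)[0]-a,proj("scene",X)[0]-b]).max()
E
python3 - <<'E'
from h import *
for k,a,b in(("baseL",(290.3,199.2),(274.8,164.5)),("baseR",(323.2,213.7),(298.7,146.2)),("barL",(287.5,214.8),(285.8,169.5)),("barR",(315.3,225.7),(306.5,152)),("mid",(301.5,220.3),(296,161))):
    X,e=tri(a,b); print(k,X.round(4),e.round(1))
# body: white mask lower part, footprint via scene front; rim edge lines
for n in("top","scene"):
    im=cv2.GaussianBlur(cv2.imread(f"pics/{n}0.png"),(3,3),0).astype(int); print([im[v,u].tolist() for u,v in(((278,192),(282,196)) if n=="top" else((262,178),(245,170)))])
E
```

```text
baseL [ 0.4703 -0.1428  0.1399] 0.8
baseR [ 0.4347 -0.2168  0.1418] 0.3
barL [ 0.4368 -0.1343  0.1472] 1.8
barR [ 0.4084 -0.1954  0.1566] 0.6
mid [ 0.4228 -0.1655  0.1495] 1.4
[[218, 223, 224], [152, 157, 158]]
[[184, 196, 200], [144, 154, 155]]
```

```bash
cat >> h.py <<'E'
def go(x,y,z,yawdeg,tcp=True):
    s=arm.get_state(); R=Ro.from_euler("xyz",s["ee_rot"]); p=np.array(s["eef_pos"])
    d=R.inv().apply(np.array([x,y,z])-p)/.08
    w=(R.inv()*Ro.from_euler("xyz",[np.pi,0,np.deg2rad(yawdeg)])).as_rotvec()/.5
    print("t",round(s["t"],2),"pos",p.round(4),"rpy",np.rad2deg(s["ee_rot"]).round(2),"w",round(s["width"],4),"gf",round(s["gripper_force"],1),"F",np.round(s["force"],1))
    print("shift",d.round(3),"turn",w.round(3))
E
for i in 1 2 3; do python3 -m handwheel '[[[-0.39,0.43,0,0,0,0,180],[-0.78,0.86,0,0,0,0,180]]]' | tail -1 | cut -c1-300; done
for i in 1 2; do python3 -m handwheel '[[[0,0,0,0,0,-0.34,180],[0,0,0,0,0,-0.68,180]]]' | tail -1 | cut -c1-300; done
python3 -c "
from h import *
go(.423,-.1655,.20,-115.7)"
```

```text
gripper_force: 0.0
gripper_force: 0.0
gripper_force: 0.0
gripper_force: 0.0
gripper_force: 0.0
t 1.35 pos [ 0.3701 -0.3426  0.2263] rpy [ 1.7997e+02  1.0000e-02 -1.1528e+02] w 0.0258 gf 0.0 F [0.2 0.4 0.1]
shift [-2.284  0.347  0.329] turn [0.001 0.    0.015]
```

```bash
for i in 1 2 3; do python3 -m handwheel '[[[-0.38,0.06,0,0,0,0,180],[-0.76,0.115,0,0,0,0,180]]]' >/dev/null; done; python3 -m handwheel '[[[0,0,0.1,0,0,0,180],[0,0,0.33,0,0,0,180],[0,0,0.33,0,0,0,180]]]' >/dev/null
python3 - <<'E'
from h import *
go(.423,-.1655,.13,-115.7)
o=[]
for n in("top","scene"):
    im=cams.grab_frame(n); cv2.imwrite(f"pics/{n}1.png",im)
    u,v=(262,165) if n=="top" else (230,100)
    o.append(cv2.resize(im[v:v+80,u:u+80],(400,400),interpolation=cv2.INTER_CUBIC))
cv2.imwrite("pics/crop2.png",np.hstack(o))
E
```

```text
t 2.48 pos [ 0.4228 -0.1667  0.1987] rpy [ 1.7982e+02 -7.0000e-02 -1.1563e+02] w 0.0257 gf 0.0 F [-1.1  0.4 -0.2]
shift [-0.015  0.002  0.859] turn [ 0.006 -0.002  0.002]
```

View pics/crop2.png

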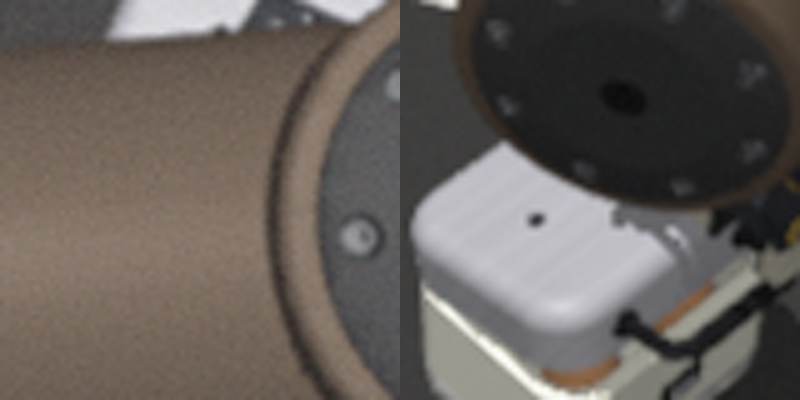

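Arm occludes the handle from above, while the scene crop shows the bar near (700,350), below the fingers at (730,230). I'll descend gently, watching the force.

```bash
python3 -m handwheel '[[[-0.01,0,0,0,0,0,194],[-0.01,0,0.2,0,0,0,194],[-0.01,0,0.35,0,0,0,194],[-0.01,0,0.45,0,0,0,194]]]'; python3 -m handwheel '[[[0,0,0.08,0,0,0,194],[0,0,0.16,0,0,0,194],[0,0,0.23,0,0,0,194],[0,0,0.23,0,0,0,194]]]'
```

```text
t: 3.08
eef_pos: [0.4244, -0.1658, 0.1637]
ee_rot: [3.141, -0.0, -2.018]
force: [0.5, -0.2, -0.6]
width: 0.0207
gripper_force: 0.0
t: 3.58
eef_pos: [0.4243, -0.1657, 0.1454]
ee_rot: [3.141, -0.0, -2.018]
force: [-0.5, -0.3, 0.6]
width: 0.0209
gripper_force: 0.0
```

```bash
python3 -m handwheel '[[[0,0,0.08,0,0,0,194],[0,0,0.15,0,0,0,194],[0,0,0.15,0,0,0,194]]]'; python3 -m handwheel '[[[0,0,0,0,0,0,215],[0,0,0,0,0,0,255],[0,0,0,0,0,0,255],[0,0,0,0,0,0,255]]]' 6
python3 - <<'E'
from h import *
im=cams.grab_frame("scene"); cv2.imwrite("pics/scene2.png",im)
cv2.imwrite("pics/crop3.png",cv2.resize(im[100:200,220:350],None,fx=5,fy=5,interpolation=cv2.INTER_CUBIC))
E
```

```text
t: 3.95
eef_pos: [0.4242, -0.1657, 0.1332]
ee_rot: [3.141, -0.0, -2.018]
force: [0.3, -0.3, 1.0]
width: 0.0206
gripper_force: 0.0
t: 4.45
eef_pos: [0.4214, -0.1645, 0.1328]
ee_rot: [3.136, -0.0, -2.019]
force: [-8.7, 9.7, 4.9]
width: 0.0112
gripper_force: 6.0
```

View pics/crop3.png

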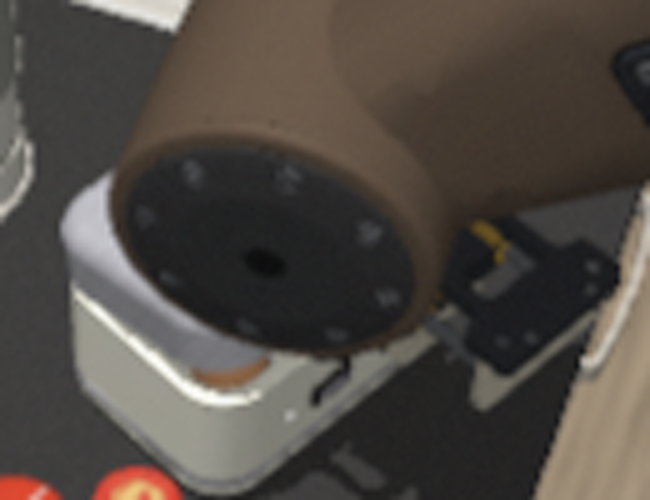

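Width 11.2 mm, so the bar is gripped, with the lid still slightly ajar. I'll start the arc.

```bash
python3 -m handwheel '[[[0,0,-0.1,0,0,0,255],[-0,-0.04,-0.195,0,0,0,255],[0,-0.08,-0.29,0,0,0,255],[0,-0.13,-0.38,0,0,0,255],[0,-0.18,-0.47,0,0,0,255]]]' 12
python3 - <<'E'
from h import *
c=cams.grab_frame("scene"); cv2.imwrite("pics/scene3.png",c); go(.42,-.16,.13,-115.7)
E
```

```text
t: 5.12
eef_pos: [0.4365, -0.1715, 0.1716]
ee_rot: [3.139, 0.0, -2.018]
force: [-4.3, 4.8, 0.9]
width: 0.0104
gripper_force: 12.0
t 5.17 pos [ 0.437  -0.1718  0.1725] rpy [ 1.7990e+02 -1.0000e-02 -1.1562e+02] w 0.0103 gf 12.0 F [-7.4  6.6  6.2]
shift [-0.041  0.255  0.532] turn [ 0.003 -0.     0.003]
```

```bash
python3 -m handwheel '[[[0,-0.05,-0.087,0,0,0,255],[0,-0.11,-0.171,0,0,0,255],[0,-0.18,-0.252,0,0,0,255],[0,-0.25,-0.33,0,0,0,255],[0,-0.327,-0.404,0,0,0,255]]]'
python3 -m handwheel '[[[0,-0.077,-0.07,0,0,0,255],[0,-0.157,-0.137,0,0,0,255],[0,-0.241,-0.199,0,0,0,255],[0,-0.328,-0.257,0,0,0,255],[0,-0.417,-0.31,0,0,0,255]]]'
```

```text
t: 5.8
eef_pos: [0.4592, -0.1825, 0.2046]
ee_rot: [3.138, 0.0, -2.018]
force: [-11.9, 11.7, 13.0]
width: 0.0103
gripper_force: 12.0
t: 6.42
eef_pos: [0.4912, -0.1979, 0.2304]
ee_rot: [-3.141, 0.0, -2.018]
force: [-5.0, 4.3, 8.5]
width: 0.0099
gripper_force: 12.0
```

```bash
python3 -m handwheel '[[[0,-0.09,-0.06,0,0,0,255],[0,-0.185,-0.11,0,0,0,255],[0,-0.28,-0.16,0,0,0,255],[0,-0.38,-0.195,0,0,0,255],[0,-0.48,-0.225,0,0,0,255]]]'
python3 - <<'E'
from h import *
c=cams.grab_frame("scene"); cv2.imwrite("pics/scene4.png",c); go(.42,-.16,.13,-115.7)
E
```

```text
t: 7.05
eef_pos: [0.5263, -0.2147, 0.2466]
ee_rot: [3.142, -0.0, -2.018]
force: [-2.5, -0.2, 1.4]
width: 0.0105
gripper_force: 12.0
t 7.1 pos [ 0.5272 -0.2151  0.2468] rpy [-1.7996e+02 -3.0000e-02 -1.1560e+02] w 0.0107 gf 12.0 F [-0.7 -1.7  3.9]
shift [-0.042  1.507  1.459] turn [-0.001 -0.001  0.003]
```

```bash
python3 -m handwheel '[[[0,-0.1,-0.02,0,0,0,255],[0,-0.2,-0.04,0,0,0,255],[0,-0.305,-0.05,0,0,0,255],[0,-0.41,-0.06,0,0,0,255],[0,-0.515,-0.06,0,0,0,255]]]'
python3 -m handwheel '[[[0,-0.06,0,0,0,0,255],[0,-0.12,0,0,0,0,255],[0,-0.18,0.005,0,0,0,255],[0,-0.24,0.01,0,0,0,255],[0,-0.24,0.01,0,0,0,255]]]'
```

```text
t: 7.72
eef_pos: [0.5636, -0.2324, 0.2513]
ee_rot: [-3.141, -0.0, -2.018]
force: [-3.4, -0.6, 2.4]
width: 0.0102
gripper_force: 12.0
t: 8.35
eef_pos: [0.5809, -0.2406, 0.2504]
ee_rot: [-3.141, 0.0, -2.018]
force: [-0.6, -2.0, 0.4]
width: 0.0105
gripper_force: 12.0
```

```bash
python3 -m handwheel '[[[0,-0.03,0,0,0,0,255],[0,-0.06,0.005,0,0,0,255],[0,-0.09,0.01,0,0,0,255],[0,-0.12,0.01,0,0,0,255],[0,-0.12,0.01,0,0,0,255]]]'
```

```text
t: 8.98
eef_pos: [0.5843, -0.2424, 0.2499]
ee_rot: [3.132, -0.001, -2.018]
force: [-20.2, 12.1, 14.7]
width: 0.0114
gripper_force: 12.0
```

```bash
python3 -m handwheel '[[[0,-0.03,0,0,0,0,255],[0,-0.06,0.005,0,0,0,255],[0,-0.08,0.01,0,0,0,255],[0,-0.08,0.01,0,0,0,255]]]'
```

```text
t: 9.48
eef_pos: [0.5902, -0.2453, 0.2498]
ee_rot: [3.133, -0.001, -2.017]
force: [-20.5, 12.0, 16.3]
width: 0.0241
gripper_force: 12.0
```

Lid on its stop (about 24 N reaction at the same place). I'll release, rise and look.

```bash
python3 -m handwheel '[[[0,0.1,0,0,0,0,180],[0,0.1,0,0,0,0,180]]]'; python3 -m handwheel '[[[0,0,-0.2,0,0,0,180],[0,0,-0.5,0,0,0,180],[0,0,-0.8,0,0,0,180]]]'
python3 -m handwheel '[[[0.5,0.2,0,0,0,0,180],[1,0.5,0,0,0,0,100],[1,0.5,0,0,0,0,0]]]' >/dev/null;python3 -m handwheel '[[[0.5,0.2,0,0,0,0,0],[1,0.5,0,0,0,0,0]]]' >/dev/null;  python3 -m handwheel '[[[0.5,0.2,0,0,0,0,0],[1,0.5,0,0,0,0,0]]]'
python3 - <<'E'
from h import *
o=[]
for n in("top","scene"):
    im=cams.grab_frame(n); cv2.imwrite(f"pics/{n}5.png",im)
    u,v=(265,120) if n=="top" else (215,80)
    o.append(cv2.resize(im[v:v+120,u:u+100],None,fx=4,fy=4,interpolation=cv2.INTER_CUBIC))
cv2.imwrite("pics/crop5.png",np.hstack(o))
E
```

```text
t: 9.72
eef_pos: [0.5879, -0.2435, 0.2493]
ee_rot: [-3.14, 0.001, -2.017]
force: [1.0, -0.0, 0.1]
width: 0.026
gripper_force: 0.0
t: 10.1
eef_pos: [0.5882, -0.2441, 0.3146]
ee_rot: [-3.141, -0.0, -2.018]
force: [0.0, 0.2, -0.0]
width: 0.0257
gripper_force: 0.0
t: 10.98
eef_pos: [0.3756, -0.4095, 0.3137]
ee_rot: [-3.14, -0.0, -2.017]
force: [-0.7, -0.3, -1.0]
width: 0.0805
gripper_force: 0.0
```

View pics/crop5.png

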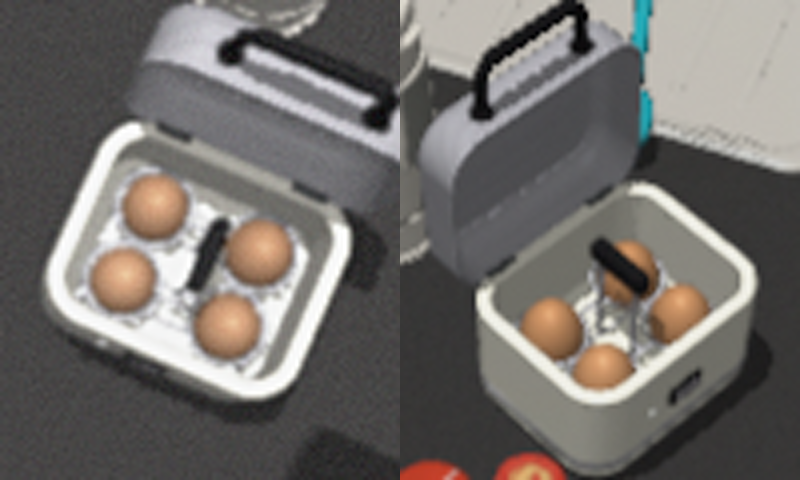

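Top crop: lid upright, with its bar at about (318,60). Four eggs sit in the rack, and the grip bar runs from (216,222) to (198,288) (about (317,184) in the full image). Scene crop: grip from (595,242) to (645,285).

Run:
```python
from h import *
M={}
for n,s in(("top",(265+207//4,120+255//4)),("scene",(215+(620-400)//4,80+264//4))):
    im=cv2.imread(f"pics/{n}5.png").astype(int); m=np.zeros(im.shape[:2],bool); 
    m[s[1]-12:s[1]+12,s[0]-12:s[0]+12]=im.max(2)[s[1]-12:s[1]+12,s[0]-12:s[0]+12]<75
    k,l,st,ce=cv2.connectedComponentsWithStats(m.astype(np.uint8)); i=l[s[1],s[0]]; print(n,st[i],ce[i]); M[n]=ce[i]
    P=ray(n,np.argwhere(l==i)[:,::-1],.122)[:,:2]; w,v=np.linalg.eigh(np.cov(P.T)); print("centre",P.mean(0).round(4),"axis",np.rad2deg(np.arctan2(v[1,1],v[0,1])).round(1),np.sqrt(w*12).round(4))
    e=cv2.connectedComponentsWithStats(((im[...,2]-im[...,0]>50)&(im[...,2]-im[...,0]<130)).astype(np.uint8))
    for st,c in zip(e[2],e[3]):
        if 80<st[4]<2000 : print("egg?",st[4],c.round(1),ray(n,c,.062).round(4)[0])
X,e=tri(M["top"],M["scene"]); print("grip",X.round(4),e.round(2))
X,e=tri((265+316/4,120+58/4),(215+(533-400)/4,80+35/4)); print("handle",X.round(4),e.round(2))
# rim outer contour of the cooker in top
im=cv2.imread("pics/top5.png").astype(int)
```

```text
top [312 175  10  18  73] [316.65753425 183.26027397]
centre [ 0.5063 -0.2078] axis 155.4 [0.0095 0.042 ]
egg? 124 [126.6  85.9] [0.7756 0.2655 0.062 ]
egg? 133 [249.  163.8] [ 0.5662 -0.0482  0.062 ]
egg? 178 [303.2 170.9] [ 0.5455 -0.1853  0.062 ]
egg? 182 [329.5 182.3] [ 0.5153 -0.2507  0.062 ]
egg? 210 [246.8 187.2] [ 0.5065 -0.0416  0.062 ]
egg? 175 [295.3 189.4] [ 0.4988 -0.1639  0.062 ]
egg? 178 [321.6 200.9] [ 0.4685 -0.229   0.062 ]
scene [262 139  16  16  99] [269.60606061 146.46464646]
centre [ 0.5076 -0.2035] axis 151.0 [0.0161 0.0521]
egg? 98 [165.1  37.5] [ 0.9976 -0.5437  0.062 ]
egg? 137 [284.3 157.4] [ 0.472  -0.2285  0.062 ]
egg? 160 [252.6 161.4] [ 0.5465 -0.1841  0.062 ]
egg? 127 [265.2 171.4] [ 0.5037 -0.1661  0.062 ]
egg? 201 [247.  203.1] [ 0.5119 -0.0584  0.062 ]
egg? 135 [222.7 207.8] [ 0.5629 -0.0233  0.062 ]
egg? 127 [269.4 221.2] [ 0.4413 -0.031   0.062 ]
egg? 328 [ 11.3 267.3] [0.943  0.2948 0.062 ]
egg? 269 [ 76.8 296.1] [0.769  0.2987 0.062 ]
egg? 117 [139.3 345.9] [0.5896 0.3412 0.062 ]
grip [ 0.5082 -0.2088  0.1152] 0.43
handle [ 0.5832 -0.2407  0.2619] 1.09
```

```bash
for i in 1 2 3 4; do python3 -m handwheel '[[[0,0,0,0,0,0.26,100],[0,0,0,0,0,0.52,100],[0,0,0,0,0,0.78,100]]]' >/dev/null; done; python3 -c "
from h import *
go(.5068,-.2076,.314,155.2); print(arm.get_state()['q'].round(2))"
```

```text
t 12.57 pos [ 0.3768 -0.4084  0.3135] rpy [-1.7999e+02  5.0000e-02  1.5479e+02] w 0.0531 gf 0.0 F [-0.2 -0.6 -0.1]
shift [-0.401  2.963 -0.006] turn [-0.     0.002 -0.014]
[-0.47  0.12 -0.11  0.   -1.34 -1.54]
```

```bash
for i in 1 2 3 4; do python3 -m handwheel '[[[-0.05,0.37,0,0,0,0,100],[-0.1,0.74,0,0,0,0,100]]]' >/dev/null; done; python3 -m handwheel '[[[0,0,0.4,0,0,-0.014,100],[0,0,0.8,0,0,-0.014,100],[0,0,0.99,0,0,-0.014,100],[0,0,0.99,0,0,-0.014,100]]]'; python3 -c "
from h import *
go(.5068,-.2076,.102,155.2); cv2.imwrite('pics/scene6.png',cams.grab_frame('scene'))"
```

```text
t: 14.08
eef_pos: [0.5048, -0.2071, 0.2334]
ee_rot: [-3.141, -0.001, 2.713]
force: [1.1, 0.1, 0.3]
width: 0.0533
gripper_force: 0.0
t 14.07 pos [ 0.5048 -0.2071  0.2334] rpy [-1.7996e+02 -7.0000e-02  1.5542e+02] w 0.0533 gf 0.0 F [1.1 0.1 0.3]
shift [-0.027  0.006  1.642] turn [-0.001 -0.002  0.008]
```

```bash
python3 -m handwheel '[[[-0.025,0,0.35,0,0,0,100],[-0.025,0,0.65,0,0,0,100],[-0.025,0,0.9,0,0,0,100],[-0.025,0,0.9,0,0,0,100]]]'; python3 -m handwheel '[[[0,0,0.2,0,0,0,100],[0,0,0.4,0,0,0,100],[0,0,0.58,0,0,0,100],[0,0,0.72,0,0,0,100],[0,0,0.72,0,0,0,100]]]'
```

```text
t: 14.62
eef_pos: [0.5065, -0.2082, 0.1618]
ee_rot: [-3.141, -0.001, 2.712]
force: [-0.1, -0.1, 0.4]
width: 0.0533
gripper_force: 0.0
t: 15.25
eef_pos: [0.5058, -0.208, 0.1029]
ee_rot: [-3.141, -0.002, 2.712]
force: [-0.2, 0.4, 0.4]
width: 0.0534
gripper_force: 0.0
```

```bash
python3 -m handwheel '[[[0,0,0,0,0,0,180],[0,0,0,0,0,0,255],[0,0,0,0,0,0,255],[0,0,0,0,0,0,255],[0,0,0,0,0,0,255]]]' 5;  python3 -m handwheel '[[[0,0,0,0,0,0,255],[0,0,0,0,0,0,255],[0,0,0,0,0,0,255]]]' 35
```

```text
t: 15.88
eef_pos: [0.5067, -0.2079, 0.1042]
ee_rot: [3.141, 0.001, 2.712]
force: [0.6, -0.1, -2.8]
width: 0.0122
gripper_force: 5.0
t: 16.25
eef_pos: [0.5063, -0.208, 0.1039]
ee_rot: [3.142, -0.0, 2.712]
force: [0.4, 2.1, -0.6]
width: 0.0117
gripper_force: 35.0
```

```bash
python3 -m handwheel '[[[0,0,-0.05,0,0,0,255],[0,0,-0.12,0,0,0,255],[0,0,-0.2,0,0,0,255],[0,0,-0.3,0,0,0,255]]]';  python3 -m handwheel '[[[0,0,-0.12,0,0,0,255],[0,0,-0.26,0,0,0,255],[0,0,-0.4,0,0,0,255],[0,0,-0.54,0,0,0,255],[0,0,-0.64,0,0,0,255]]]';python3 -m handwheel '[[[0,0,-0.12,0,0,0,255],[0,0,-0.26,0,0,0,255],[0,0,-0.4,0,0,0,255],[0,0,-0.54,0,0,0,255],[0,0,-0.65,0,0,0,255]]]'
python3 - <<'E'
from h import *
go(.4176,.1494,.23,-149); print(arm.get_state()['q'].round(2))
im=cams.grab_frame("scene"); cv2.imwrite("pics/scene7.png",im); cv2.imwrite("pics/crop7.png",cv2.resize(im[60:260,180:340],None,fx=3,fy=3,interpolation=cv2.INTER_CUBIC))
E
```

```text
t: 16.75
eef_pos: [0.5064, -0.2081, 0.1286]
ee_rot: [-3.142, -0.0, 2.712]
force: [0.2, 1.0, -4.6]
width: 0.0117
gripper_force: 35.0
t: 17.38
eef_pos: [0.5066, -0.2081, 0.1802]
ee_rot: [3.141, 0.001, 2.712]
force: [0.1, -0.1, -3.8]
width: 0.0116
gripper_force: 35.0
t: 18.0
eef_pos: [0.5066, -0.2081, 0.2322]
ee_rot: [3.141, 0.0, 2.712]
force: [-0.6, -0.1, -3.3]
width: 0.0116
gripper_force: 35.0
t 18.0 pos [ 0.5066 -0.2081  0.2322] rpy [1.7999e+02 3.0000e-02 1.5541e+02] w 0.0116 gf 35.0 F [-0.6 -0.1 -3.3]
shift [2.871 3.601 0.026] turn [-0.00e+00  1.00e-03 -1.94e+00]
[-0.03  0.15 -0.26  0.   -1.16 -1.97]
```

View pics/crop7.png

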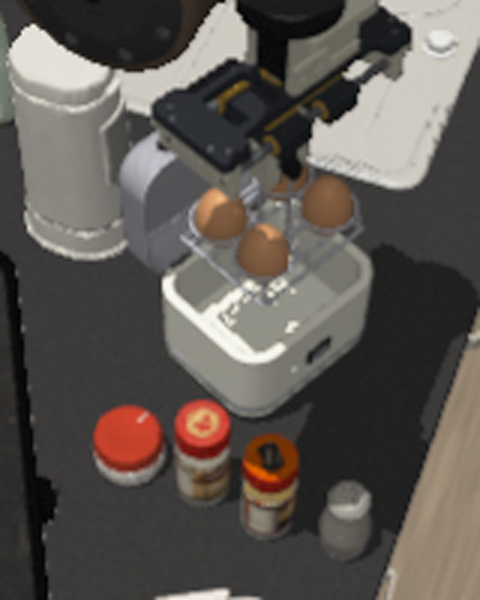

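The rack is out of the cooker with all four eggs, hanging level, and the jars are undisturbed. Next I carry it over the jars.

```bash
python3 -m handwheel '[[[0.05,0.07,0,0,0,0,255],[0.15,0.19,0,0,0,0,255],[0.3,0.38,0,0,0,0,255],[0.44,0.55,0,0,0,0,255],[0.57,0.72,0,0,0,0,255]]]'
for i in 1 2 3; do python3 -m handwheel '[[[0.19,0.24,0,0,0,0,255],[0.38,0.48,0,0,0,0,255],[0.57,0.72,0,0,0,0,255]]]' >/dev/null; done
python3 -m handwheel '[[[0.19,0.24,0,0,0,0,255],[0.35,0.44,0,0,0,0,255],[0.47,0.6,0,0,0,0,255],[0.55,0.69,0,0,0,0,255],[0.59,0.72,0,0,0,0,255]]]'
python3 - <<'E'
from h import *
go(.4176,.1494,.23,-149)
for n,f in(("top","top5"),("scene","scene5")):
  im=cv2.imread(f"pics/{f}.png").astype(int)
  for th in(110,130,150,170):
    s=(173,225) if n=="top" else(250,298); m=(im.min(2)>th).astype(np.uint8)
    k,l,st,ce=cv2.connectedComponentsWithStats(m); P=ray(n,np.argwhere(l==l[s[1],s[0]])[:,::-1],.042); print(n,th,rect(P))
E
```

```text
t: 18.68
eef_pos: [0.4885, -0.1355, 0.2312]
ee_rot: [-3.142, -0.0, 2.713]
force: [0.6, 1.0, -4.2]
width: 0.0122
gripper_force: 35.0
t: 20.42
eef_pos: [0.4173, 0.1497, 0.2312]
ee_rot: [-3.141, -0.0, 2.713]
force: [0.4, 0.2, -4.4]
width: 0.0116
gripper_force: 35.0
t 20.43 pos [0.4173 0.1497 0.2312] rpy [-179.99   -0.    155.44] w 0.0116 gf 35.0 F [ 0.4  0.2 -4.4]
shift [-0.005 -0.002  0.015] turn [-0.    -0.    -1.939]
top 110 (array([419.4, 150.5]), array([142.6, 192.1]), 30.2)
top 130 (array([419.5, 150.7]), array([141.9, 191.2]), 30.4)
top 150 (array([419.6, 150.8]), array([140.7, 189.6]), 30.4)
top 170 (array([419.7, 150.3]), array([139.2, 188.6]), 30.4)
scene 110 (array([421. , 153.8]), array([140. , 189.2]), 30.1)
scene 130 (array([421. , 153.9]), array([139.4, 188.7]), 30.4)
scene 150 (array([421.1, 154.4]), array([138.1, 187.3]), 30.4)
scene 170 (array([421.2, 154.7]), array([137.7, 186.3]), 30.4)
```

```bash
for i in 1 2 3 4; do python3 -m handwheel '[[[0,0,0,0,0,-0.16,255],[0,0,0,0,0,-0.32,255],[0,0,0,0,0,-0.48,255]]]' >/dev/null; done;  python3 -m handwheel '[[[0,0,0,0,0,0,255],[0,0,0,0,0,0,255]]]' >/dev/null
python3 - <<'E'
from h import *
go(.420,.152,.137,-149.6)
o=[]
for n in("top","scene"):
    im=cams.grab_frame(n); cv2.imwrite(f"pics/{n}8.png",im)
    u,v=(125,165) if n=="top" else (195,230)
    o.append(cv2.resize(im[v:v+120,u:u+100],None,fx=4,fy=4,interpolation=cv2.INTER_CUBIC))
cv2.imwrite("pics/crop8.png",np.hstack(o))
E
```

```text
t 22.18 pos [0.4175 0.1491 0.2313] rpy [-1.8000e+02 -1.0000e-02 -1.4971e+02] w 0.0118 gf 35.0 F [ 0.1  0.8 -4.1]
shift [-0.045  0.015  1.178] turn [-0.    -0.    -0.004]
```

View pics/crop8.png

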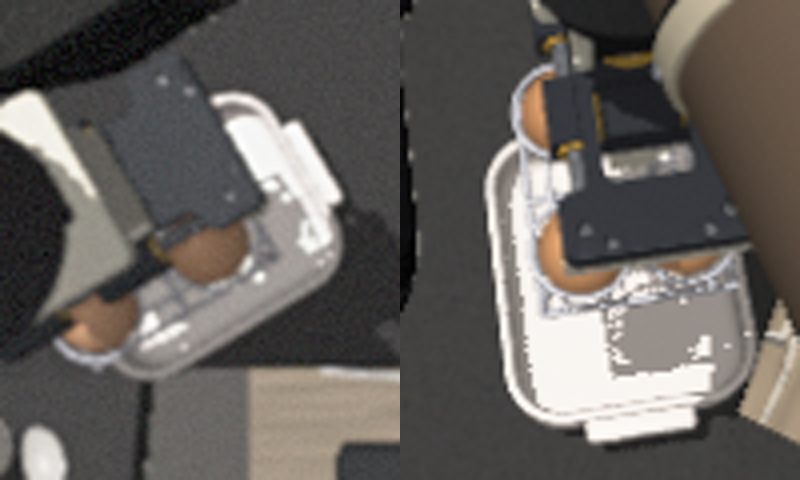

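The rack is parallel to the dish, with the eggs still in it. I'll lower it to about 15 mm above the rim.

```bash
python3 -m handwheel '[[[-0.01,0,0.1,0,0,0,255],[-0.02,0.01,0.25,0,0,0,255],[-0.04,0.015,0.4,0,0,0,255],[-0.045,0.015,0.55,0,0,0,255],[-0.045,0.015,0.7,0,0,-0.004,255]]]';python3 -m handwheel '[[[0,0,0.12,0,0,0,255],[0,0,0.24,0,0,0,255],[0,0,0.34,0,0,0,255],[0,0,0.42,0,0,0,255],[0,0,0.47,0,0,0,255]]]';python3 -m handwheel '[[[0,0,0,0,0,0,255],[0,0,0,0,0,0,255],[0,0,0,0,0,0,255],[0,0,0,0,0,0,255]]]'
python3 - <<'E'
from h import *
go(.420,.152,.137,-149.6)
o=[]
for n in("top","scene"):
    im=cams.grab_frame(n); cv2.imwrite(f"pics/{n}9.png",im)
    u,v=(125,165) if n=="top" else (195,230)
    o.append(cv2.resize(im[v:v+120,u:u+100],None,fx=4,fy=4,interpolation=cv2.INTER_CUBIC))
o.append(cv2.resize(cv2.imread("pics/top5.png")[165:285,125:225],None,fx=1,fy=4))
cv2.imwrite("pics/crop9.png",np.hstack(o[:2]))
E
```

```text
t: 22.9
eef_pos: [0.4199, 0.1521, 0.1742]
ee_rot: [-3.141, -0.001, -2.609]
force: [0.6, -0.8, -4.2]
width: 0.012
gripper_force: 35.0
t: 23.52
eef_pos: [0.42, 0.1522, 0.1374]
ee_rot: [-3.142, -0.0, -2.609]
force: [0.4, -0.1, -4.2]
width: 0.0119
gripper_force: 35.0
t: 24.02
eef_pos: [0.4201, 0.1523, 0.1379]
ee_rot: [3.141, 0.0, -2.609]
force: [0.3, 0.5, -3.0]
width: 0.012
gripper_force: 35.0
t 24.02 pos [0.4201 0.1523 0.1379] rpy [ 1.7999e+02  2.0000e-02 -1.4947e+02] w 0.012 gf 35.0 F [ 0.3  0.5 -3. ]
shift [ 0.003 -0.002  0.011] turn [0.    0.001 0.004]
```

View pics/crop9.png

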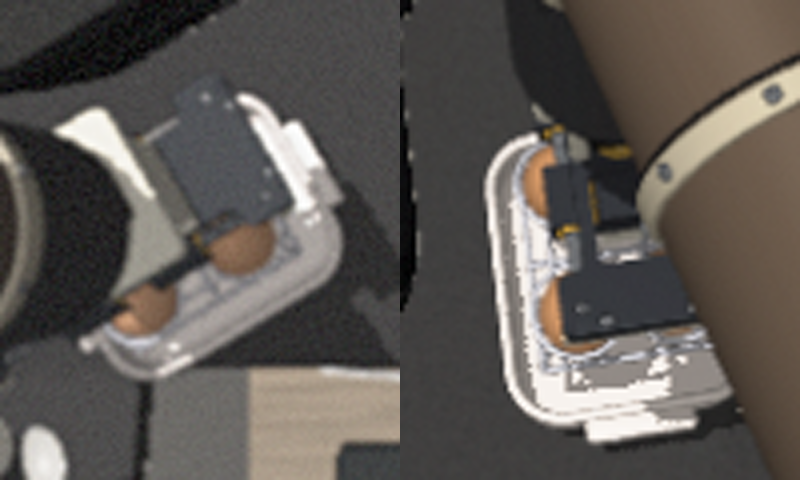

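Run:
```python
from h import *
P=[[.4167,.1083,.089],[.3802,.1704,.089]]
print("exp top crop",((proj("top",P)-[125,165]+.5)*4).round(0).tolist())
for a,b in((5,9),):
  for n,bx in(("top",(120,285,228,275)),("scene",(205,280,290,300))):
    A=cv2.imread(f"pics/{n}{a}.png");B=cv2.imread(f"pics/{n}{b}.png")
A=[cv2.imread(f"pics/scene{k}.png").astype(int)[185:250,205:310] for k in(5,9)]
for im in A:
    k,l,st,ce=cv2.connectedComponentsWithStats((im[...,2]-im[...,0]>80).astype(np.uint8)); print([c.round(1).tolist() for c,s in zip(ce[1:],st[1:]) if s[4]>50])
A=[cv2.imread(f"pics/scene{k}.png").astype(int)[320:345,240:290].min(2)>150 for k in(5,9)]; print("dish lug px changed",(A[0]!=A[1]).sum(),A[0].sum())
```

```text
exp top crop [[243.0, 238.0], [140.0, 300.0]]
[[41.8, 17.1], [16.9, 20.5], [64.7, 28.5]]
[]
dish lug px changed 352 643
```

```bash
python3 -c "
from station import arm
print(arm.job_done())"
```

```text
the job is handed in; nothing more can be done
None
```

I handed the job in with the lid back on its stop and the rack held level about 15 mm above the rim, centred over the dish and lined up with it; all four eggs were in it at the lift (at least three visible at the end), and I saw no sign that the dish or jars had moved, though the arm hid the jars at the end.

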